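True the sprung stage arm with a square and hold it

TASK

The sprung arm on the specimen stage leans in and has to be trued to a right angle with the fixed fence. Pick up the try square by the rib on its stock, lay it flat on the stage plate and press it fully home into the corner, blade against the fence and stock against the pivot post and the arm, so that it pushes the arm out square. Finish still gripping the square and pressing it firmly against both sides, so that I can tighten the arm's screw; leave the other things on the bench and stage where they are.

Things in the scene. Friction and masses are not known exactly. Their poses are not given: they have to be found in the camera images.
- square: Metal try square, 240 g, flat on the bench at the right. Origin: underside of its outer corner, which points roughly away from the robot. Stock (thick leg): own x 0 to -95 mm, y 0 to -24, 16 high. Blade (thin leg): own y 0 to -120 mm, x 0 to -28, 6 high. Outer faces: planes own x = 0 (blade), y = 0 (stock). Seated, its axes are parallel to the stage's. Smooth faces.
- square_grip (a point): Centre of the dark grip rib that stands along the stock, 30 mm above the square's underside, at own (-47.5, -12) mm from the square's origin; same axes. The rib is 50 mm long (own x), 12 mm wide (own y), from 16 to 42 mm above the underside; pinch it across its width.
- stage: Fixed dark steel plate, 230 mm (own x) by 210 mm (own y), 12 mm thick; origin at the centre of its underside, its own x axis pointing roughly away from the robot. It carries the fence, the post and the swinging arm; all faces are smooth ground metal (friction about 0.2 against the square). Its position and yaw differ each time.
- corner (a point): The point on the plate's top face where the planes of the fence face and of the trued arm face meet; at own (85, 65, 12) mm from the stage's origin, with the stage's axes. The square belongs on its -x, -y side: seated, the square's origin coincides with this point.
- fence_face (a point): Middle of the top edge of the fence's working face, with the stage's axes. The fence is a fixed aluminium bar along the far side of the plate, 200 mm along the stage's y (100 mm either way from here), 18 mm thick, 14 mm high above the plate. Its working face looks to -x and passes through the corner point.
- post_top (a point): Centre of the top of the fixed steel pivot post: 18 mm in diameter, 14 mm high above the plate, its axis 9 mm to -x and 9 mm to +y of the corner point. Its side just touches the plane through the corner along the stage's x, so it stops the stock.
- swing_tip (a point): Free end of the top edge of the swinging arm's working face, 145 mm along the arm's own -x and 9 mm along its own -y from the post's axis, about which it swings over the plate. The arm is aluminium, from 10 to 145 mm from that axis towards the robot, 14 mm wide, 12 mm high above the plate; its working face looks to its own -y and is tangent to the post.
- swing_arm (a joint): Angle of the arm, rad: 0 when its face is square to the fence; positive when it leans in over the plate (tip to the stage's -y), at most 0.36; it can go past square to -0.12. A spring (0.8 N m per rad, relaxed at 0.25, some friction) holds it at 0.18 to 0.32 at the start; holding it square takes 0.2 N m, 2 to 3 N at the stock's end.
- puck_stage: Bystander: mounted metal specimen, black disc 30 mm in diameter, 18 mm high, standing on the plate near its -x, -y corner (origin: centre of underside).
- puck_b: Bystander: mounted specimen, black disc 30 mm in diameter, 18 mm high, on the bench near the robot.
- puck_c: Bystander: another such disc on the bench near the robot.
- eyepiece: Bystander: black microscope eyepiece, 42 mm in diameter, 64 mm high, standing on the bench at the right.
- jar: Bystander: amber jar with black cap, 60 mm in diameter, 70 mm high, beyond the square.
- driver: Bystander: screwdriver lying on the bench beyond the stage, roughly along y.
- objective_can: Bystander: aluminium objective can, 40 mm in diameter, 60 mm high, standing on the bench to the left of the stage.
Things that resemble listed ones, but are neither listed nor needed, are in the scene too. Leave any blue, green or purple look-alike of the square alone.

How it is judged:
By the outcome, as a careful person would: the job done as asked, in the order asked, and still so for the second after the job is handed in, while the arm keeps its last pose, push and grip.
It also fails if it takes over 58 s, if anything falls off the work surface, if the arm or the gripper's body presses on something with over 40 N, if the wrist force passes 120 N, or if a joint passes its speed limit or range.

ROBOT

A 7-joint arm with a two-finger parallel gripper is mounted at the origin on the work surface. World frame = base frame: x ahead of the robot, y to its left, z up, the work surface at z = 0. Lengths are in m, angles in rad, forces in N, time in s.
With the tool pointing down it reaches from about 0.425 to 0.925 m from the base axis. Payload 6.8 kg.
Tool frame: the origin (TCP) lies at the very end of the fingers, on their centre line; the grasp point (between the pads) lies 19 mm behind it; z points along the fingers, x is the direction in which the jaws open and shut, and the axes are right-handed (so a half turn about z gives the same grasp; the last joint's range is limited). The gripper opens to 85 mm and grips with 20 to 120 N. Pads are 22 mm wide; open, the fingers measure 114 mm over their backs; the gripper's body (76 mm by 85 mm) begins 54 mm behind the grasp point. The pads swing forward as they close: fully open they stand 13 mm farther back than shut.
Start: joints at [-1.277, 0.477, 0.022, 1.555, -0.011, 1.109, -0.083], TCP at [0.264, 0.621, 0.231] pointing down, gripper open.
Joint ranges: [-2.96, 2.96], [-0.34, 2.1], [-1.41, 1.46], [0.24, 2.44], [-1.37, 4.51], [0.17, 1.92], [-2.96, 2.96]. Speed limits (rad/s): [2.39, 2.39, 3.14, 3.14, 3.14, 3.14, 3.14].

INTERFACE

Orientations are given as a rotation vector (axis times angle).
In Python, from bench import get_obs, imaging, hand_in gives the robot as it stands.
- The arm moves only by the tool send_rows, never from a script. Its argument "motion" is a list of rows, each an object with "dp": the shift along the world's x, y, z in m, a list of three; "rot": the turn, a rotation vector about the world's x, y, z in rad, a list of three; "grip": the finger opening in m, from 0 to 0.0854. In form: [{"dp": [dx, dy, dz], "rot": [ax, ay, az], "grip": grip}, ...]. A call has 1 to 20 rows; each row shifts and turns the pose as measured when the row begins; what a row does not reach is not made up. A row lasts 1/8 s, in which the tool goes at most 62.5 mm and 10.7 degrees, less where a joint would pass 70% of its speed; a pose out of reach is approached as far as the arm can. A call is refused whole if a number of a shift passes 0.0625 or a number of a turn 0.188, either way. A call with a gripper value outside its range is refused whole. The fingers move at their own pace and stop on an object; "grip_force" is the grip in N (left out, the last holds). Time passes only in rows, so rows that do not move let the fingers close. It gives the time, the measured TCP pose, the force and the opening at its end, in the units of the state.
- get_obs(): the state, without advancing time (a new reading comes with each control period).
- imaging.grab_frame(name): name is "scene" or "top" or "wrist"; returns a dict with "img" (480x640x3 uint8, red, green, blue), "fx", "fy", "cx", "cy" (pixels), "D" ([k1, k2, p1, p2, k3] as OpenCV has them; the pictures are not rectified), "R" (3x3) and "t" (3): a world point X has camera coordinates R X + t. Camera axes: x right, y down, z forward; pixel columns grow to the right and rows downward; lengths in m; the calibration is good to about 2 mm. A picture is of the moment at which its call begins. There is no depth.
- hand_in(): hands the job in, once; it reports no verdict.
The state is a dict: "clock": time; "joints": joint angles; "qvel": joint speeds; "tau": joint torques, N m; "tcp_pos": TCP position; "orientation": TCP orientation; "contact_force": force on the tool from outside, world axes, zero at the start; "moment": the same for the moment, N m; "grip_width": finger opening in m.
Only numpy, scipy, OpenCV 4.12 (cv2) and the standard library are available. Lean on these libraries where they do the work, as an engineer would, in place of code of your own. Each camera call takes 0.05 s, during which the arm holds its last target. There are 200 camera calls.

## Working session

There is one attempt and no reset: what is moved stays moved. The work goes in short steps, Python scripts to look and compute and a tool call to move; the robot and the scene stay as the last step left them, time stands still between calls to the robot, and variables do not carry over. Pictures are saved under pics/ and viewed, about 8 in all and at most 12, crops included, and the job is handed in when it is done.

Besides the shell and the picture viewer there is one more tool, called after "Emit:" as name([rows], argument=value, ...), one row to a line, values as JSON. send_rows: Moves the arm, as the interface text tells. Its arguments: {"type":"object","properties":{"motion":{"type":"array","items":{"type":"object","properties":{"dp":{"type":"array","items":{"type":"number"}},"rot":{"type":"array","items":{"type":"number"}},"grip":{"type":"number"}}}},"grip_force":{"type":"number"}},"required":["motion"]}

```bash
mkdir -p pics; python3 - <<'E'
from bench import get_obs, imaging
import cv2
o=get_obs(); print({k:o[k] for k in ("clock","tcp_pos","orientation","contact_force","grip_width")})
for n in ("scene","top"):
    f=imaging.grab_frame(n); cv2.imwrite(f"pics/{n}0.png",f["img"][:,:,::-1])
    print(n,f["fx"],f["fy"],f["cx"],f["cy"],f["D"],f["R"],f["t"])
E
```

```text
{'clock': 0.0, 'tcp_pos': array([0.26371692, 0.62070953, 0.23032698]), 'orientation': array([ 2.61906879e+00,  1.73296488e+00, -2.27621875e-03]), 'contact_force': array([-0.18133874, -0.24502871,  0.43201926]), 'grip_width': 0.08567667938664796}
scene 461.3761697983041 461.3761697983041 316.34675867966075 246.85659514971024 [-0.10689635  0.          0.          0.          0.        ] [[-0.33959685  0.94049866 -0.01167263]
 [ 0.60574111  0.20919441 -0.76766881]
 [-0.71954964 -0.2677685  -0.64074046]] [ 0.14688431 -0.28714126  1.75204023]
top 459.17207410716645 459.17207410716645 313.57270463254906 238.58393845614506 [-0.03233626  0.          0.          0.          0.        ] [[-0.02658782 -0.99964577 -0.00118856]
 [-0.98664237  0.02643308 -0.16074242]
 [ 0.1607169  -0.00310111 -0.98699567]] [0.04267979 0.5376016  1.04582019]
```

View pics/top0.png

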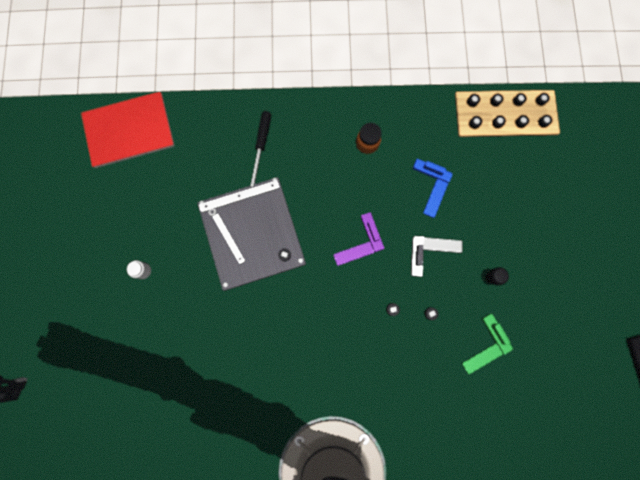

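View pics/scene0.png

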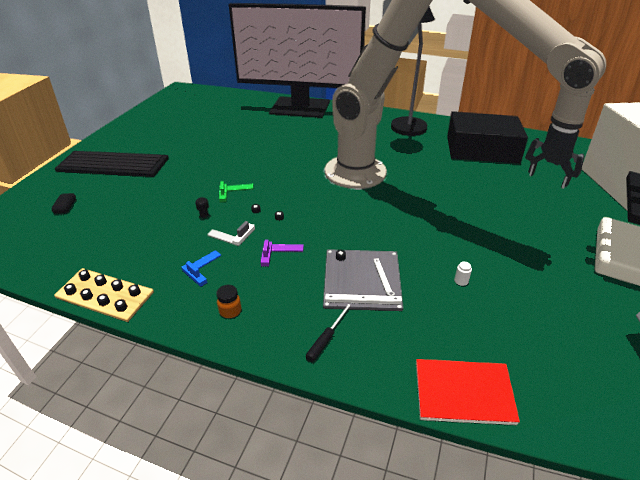

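The top view shows the grey square at about (418,245), with its corner near (414,237), its stock toward the robot and its blade to the right. The stage is at about (250,235) with a yaw of about +17°. The post is near (212,212) and the arm tip near (241,262). Next I measure both on metric rectified crops.

```bash
cat > h.py <<'E'
import numpy as np, cv2
from bench import get_obs, imaging
def proj(f,X):
    K=np.array([[f["fx"],0,f["cx"]],[0,f["fy"],f["cy"]],[0,0,1]])
    return cv2.projectPoints(np.asarray(X,float).reshape(-1,3),cv2.Rodrigues(f["R"])[0],np.asarray(f["t"],float),K,np.asarray(f["D"],float))[0].reshape(-1,2)
def ray(f,uv,z):
    K=np.array([[f["fx"],0,f["cx"]],[0,f["fy"],f["cy"]],[0,0,1]])
    p=cv2.undistortPoints(np.asarray(uv,float).reshape(-1,1,2),K,np.asarray(f["D"],float)).reshape(-1,2)
    d=np.c_[p,np.ones(len(p))]@f["R"]; c=-f["R"].T@f["t"]
    return (c+d*((z-c[2])/d[:,2])[:,None])[:,:2]
def ortho(f,x0,x1,y0,y1,z,s=0.0005):
    "row 0 = x1, col 0 = y1 ; s m/px"
    xs=np.arange(x1,x0,-s); ys=np.arange(y1,y0,-s)
    Y,X=np.meshgrid(ys,xs); uv=proj(f,np.c_[X.ravel(),Y.ravel(),np.full(X.size,z)]).astype(np.float32)
    return cv2.remap(f["img"],uv[:,0].reshape(X.shape),uv[:,1].reshape(X.shape),cv2.INTER_CUBIC)
E
python3 - <<'E'
from h import *
f=imaging.grab_frame("top")
sq=ray(f,[[414,237],[418,276],[462,246],[240,195],[250,235]],0.016); print(sq)
c=sq[0]; a=ortho(f,c[0]-.13,c[0]+.03,c[1]-.14,c[1]+.03,0.016,.0005)
s=sq[4]; b=ortho(f,s[0]-.15,s[0]+.15,s[1]-.15,s[1]+.15,0.026,.0006)
print("a TL x,y",c[0]+.03,c[1]+.03,"b TL",s[0]+.15,s[1]+.15)
im=np.zeros((500,850,3),np.uint8); im[:a.shape[0],:a.shape[1]]=a; im[:b.shape[0],345:345+b.shape[1]]=b[:, :505]
cv2.imwrite("pics/o1.png",im[:,:,::-1][:, :800].copy() if False else cv2.resize(im[:,:,::-1],(800,471)))
E
```

```text
[[ 0.54038394 -0.21658691]
 [ 0.44516102 -0.22040988]
 [ 0.51507152 -0.3324323 ]
 [ 0.65714153  0.20732672]
 [ 0.55603076  0.18294049]]
a TL x,y 0.5703839429971342 -0.18658691404086658 b TL 0.706030762166883 0.3329404889392117Traceback (most recent call last):
  File "<stdin>", line 7, in <module>
ValueError: could not broadcast input array from shape (501,500,3) into shape (500,500,3)
```

Emit:
send_rows([
  {"dp": [0.03, -0.04, 0.003], "rot": [0, 0, 0.022], "grip": 0.0854},
  {"dp": [0.03, -0.04, 0.003], "rot": [0, 0, 0.022], "grip": 0.0854},
  {"dp": [0.03, -0.045, 0], "rot": [0, 0, 0.022], "grip": 0.0854},
  {"dp": [0.03, -0.045, 0], "rot": [0, 0, 0.022], "grip": 0.0854},
  {"dp": [0.03, -0.045, 0], "rot": [0, 0, 0.022], "grip": 0.0854},
  {"dp": [0.03, -0.045, 0], "rot": [0, 0, 0.022], "grip": 0.0854},
  {"dp": [0.03, -0.045, 0], "rot": [0, 0, 0.022], "grip": 0.0854},
  {"dp": [0.03, -0.045, 0], "rot": [0, 0, 0.022], "grip": 0.0854},
  {"dp": [0.02, -0.045, 0], "rot": [0, 0, 0.022], "grip": 0.0854},
  {"dp": [0.01, -0.045, 0], "rot": [0, 0, 0.022], "grip": 0.0854},
  {"dp": [0, -0.045, 0], "rot": [0, 0, 0.022], "grip": 0.0854},
  {"dp": [0, -0.045, 0], "rot": [0, 0, 0.022], "grip": 0.0854},
  {"dp": [-0.005, -0.045, 0], "rot": [0, 0, 0.022], "grip": 0.0854},
  {"dp": [-0.005, -0.045, 0], "rot": [0, 0, 0.022], "grip": 0.0854},
  {"dp": [-0.005, -0.045, 0], "rot": [0, 0, 0.022], "grip": 0.0854},
  {"dp": [-0.005, -0.045, 0], "rot": [0, 0, 0.022], "grip": 0.0854},
  {"dp": [-0.01, -0.04, 0], "rot": [0, 0, 0.022], "grip": 0.0854},
  {"dp": [-0.01, -0.04, 0], "rot": [0, 0, 0.022], "grip": 0.0854},
  {"dp": [0, -0.03, 0], "rot": [0, 0, 0.022], "grip": 0.0854},
  {"dp": [0, 0, 0], "rot": [0, 0, 0], "grip": 0.0854},
], grip_force=60)

```text
clock: 2.65
tcp_pos: [0.4917, -0.2283, 0.2328]
orientation: [2.186, 2.255, -0.01]
contact_force: [0.0, -0.1, 0.3]
grip_width: 0.0853
```

```bash
python3 - <<'E'
from h import *
f=imaging.grab_frame("wrist"); t=imaging.grab_frame("top"); o=get_obs()
np.save("w1.npy",f,allow_pickle=True); np.save("t1.npy",t,allow_pickle=True)
print(o["clock"],o["tcp_pos"],o["orientation"],"cam",-f["R"].T@f["t"],f["R"])
a=ortho(t,.50-.12,.50+.08,-.37,-.17,0.016,.0005)[:400,:400]
b=ortho(t,.42,.70,.05,.33,0.026,.0007)[:400,:400]
cv2.imwrite("pics/o2.png",cv2.cvtColor(np.hstack([a,b]),4)); cv2.imwrite("pics/w1.png",f["img"][:,:,::-1])
E
```

```text
2.75 [ 0.49231076 -0.22540089  0.2326377 ] [ 2.18246064  2.25972707 -0.00854188] cam [ 0.41674837 -0.22923762  0.37430413] [[-0.03129892  0.99949842 -0.00482658]
 [ 0.95540179  0.03133604  0.29364175]
 [ 0.29364571  0.00457935 -0.95590336]]
```

View pics/w1.png

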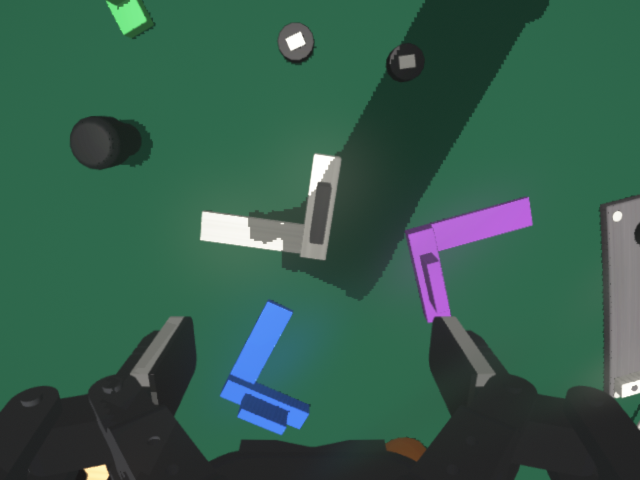

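View pics/o2.png

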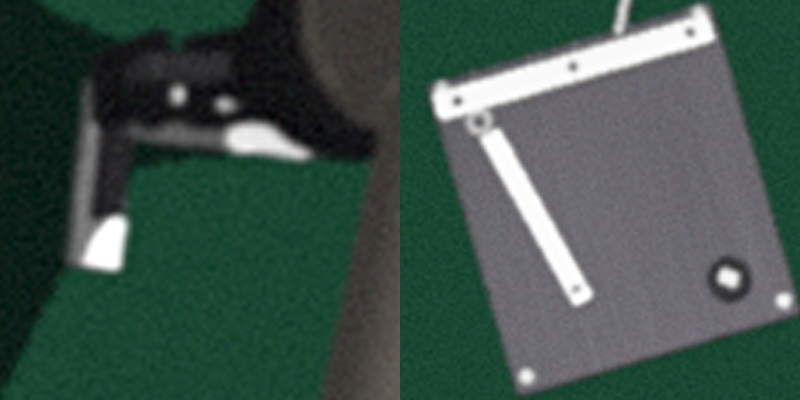

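The wrist view shows the square clear of the fingers: stock corners at about (315,154), (341,158), (326,260) and (301,256), with the dark rib at about (320,212). The ortho crop shows the stage, the arm leaning in and the post ring. Next I fit the square from the wrist frame and the stage from the top frame.

```bash
python3 - <<'E'
from h import *
f=np.load("w1.npy",allow_pickle=True).item(); t=np.load("t1.npy",allow_pickle=True).item()
# square: low saturation, stock region
def mask_fit(m,f,z,name):
    n,l,st,ce=cv2.connectedComponentsWithStats(m.astype(np.uint8))
    i=1+np.argmax(st[1:,4]); c=cv2.findContours((l==i).astype(np.uint8),0,1)[0][0].reshape(-1,2)
    P=ray(f,c,z); r=cv2.minAreaRect((P*1000).astype(np.float32)); print(name,st[i],np.round(r[0],1),np.round(r[1],1),r[2],"corners",np.round(cv2.boxPoints(r),1).tolist())
hsv=cv2.cvtColor(f["img"],cv2.COLOR_RGB2HSV)
roi=np.zeros((480,640),bool); roi[140:275,190:350]=1
sq=roi&(hsv[...,1]<70)&(hsv[...,2]>40)
rib=np.zeros_like(roi); rib[175:250,305:335]=1; rib&=(f["img"].max(2)<75)&(hsv[...,1]<90)
mask_fit(sq,f,.016,"square all z16"); mask_fit(sq,f,.006,"square all z6"); mask_fit(rib,f,.042,"rib z42")
print("stock corners z16",np.round(1000*ray(f,[[315,154],[341,158],[326,260],[301,256]],.016),1).tolist())
# stage
img=t["img"]; hs=cv2.cvtColor(img,cv2.COLOR_RGB2HSV)
roi=np.zeros((480,640),bool); roi[170:300,190:315]=1
plate=roi&(hs[...,1]<90)&(img.max(2)>50)
mask_fit(plate,t,.012,"plate")
br=roi&(img.min(2)>170)
n,l,st,ce=cv2.connectedComponentsWithStats(br.astype(np.uint8))
for i in range(1,n):
    if st[i,4]>60: mask_fit(l==i,t,.026 if st[i,2]>50 else .024,"bright%d"%i)
cv2.imwrite("pics/m.png",np.hstack([sq*255,rib*255,br*255]).astype(np.uint8))
E
```

```text
square all z16 [ 199  153  151  108 7157] [ 486.7 -262.1] [128.7  97.9] 81.74427795410156 corners [[429.0, -318.70001220703125], [525.9000244140625, -332.79998779296875], [544.4000244140625, -205.39999389648438], [447.5, -191.3000030517578]]
square all z6 [ 199  153  151  108 7157] [ 488.6 -263. ] [132.3 100.6] 81.74424743652344 corners [[429.29998779296875, -321.20001220703125], [528.9000244140625, -335.70001220703125], [547.9000244140625, -204.6999969482422], [448.29998779296875, -190.3000030517578]]
rib z42 [328 209   7  41 137] [ 505.  -210.3] [ 4.9 35.1] 84.66270446777344 corners [[487.29998779296875, -211.1999969482422], [522.2999877929688, -214.39999389648438], [522.7999877929688, -209.5], [487.79998779296875, -206.1999969482422]]
stock corners z16 [[445.0, -227.7], [447.7, -205.1], [541.4, -214.3], [538.2, -237.6]]
plate [ 197  170  109  121 8166] [579.2 187. ] [267.2 212.6] 16.40025520324707 corners [[421.0, 251.3000030517578], [481.0, 47.400001525878906], [737.2999877929688, 122.80000305175781], [677.2999877929688, 326.70001220703125]]
bright2 [ 199  179   81   85 1095] [583.2 188.5] [175.5 201.9] 16.00655746459961 corners [[471.0, 261.3999938964844], [526.7000122070312, 67.30000305175781], [695.2999877929688, 115.69999694824219], [639.7000122070312, 309.79998779296875]]
```

```bash
python3 - <<'E'
from h import *
t=np.load("t1.npy",allow_pickle=True).item()
s=.0005; x1,y1=.71,.34
o=cv2.GaussianBlur(ortho(t,.41,x1,.04,y1,.012,s),(0,0),1.5)
hs=cv2.cvtColor(o,cv2.COLOR_RGB2HSV)
pl=((hs[...,1]<75)&(o.max(2)>45)).astype(np.uint8)
pl=cv2.morphologyEx(pl,cv2.MORPH_OPEN,np.ones((41,41)))
pl=cv2.morphologyEx(pl,cv2.MORPH_CLOSE,np.ones((41,41)))
c=max(cv2.findContours(pl,0,1)[0],key=cv2.contourArea).reshape(-1,2)
P=np.c_[x1-s*c[:,1],y1-s*c[:,0]]
r=cv2.minAreaRect((P*1000).astype(np.float32)); print(r)
th=np.deg2rad(16)
for it in range(3):
    R=np.array([[np.cos(th),-np.sin(th)],[np.sin(th),np.cos(th)]]); Q=(P*1000)@R; lo,hi=Q.min(0),Q.max(0); res={}
    for nm,ax,v in(("near",0,lo[0]),("right",1,lo[1]),("left",1,hi[1])):
        k=(abs(Q[:,ax]-v)<4)&(Q[:,1-ax]>lo[1-ax]+25)&(Q[:,1-ax]<hi[1-ax]-60)
        p=np.polyfit(Q[k,1-ax],Q[k,ax],1); res[nm]=(p[0],np.median(Q[k,ax]),k.sum())
    th+=-(res["right"][0]+res["left"][0])/2*-1 if True else 0
    print(np.rad2deg(th),res)
# fence front lower edge: bright columns in stage-rotated frame
R=np.array([[np.cos(th),-np.sin(th)],[np.sin(th),np.cos(th)]])
ys=(res["right"][1]+res["left"][1])/2
g=[]
gray=o.min(2).astype(float)
for y in np.arange(ys-80,ys+45,4):
    xs=np.arange(lo[0]+150,hi[0]+5,.25)
    W=np.c_[xs,np.full(len(xs),y)]@R.T/1000
    v=cv2.remap(gray.astype(np.float32),((y1-W[:,1])/s).astype(np.float32)[None],((x1-W[:,0])/s).astype(np.float32)[None],1)[0]
    d=np.gradient(cv2.GaussianBlur(v[:,None],(1,0),0,sigmaX=1,sigmaY=2)[:,0] if False else v)
    i=np.argmax(v>150); g.append((y,xs[i]))
g=np.array(g); p=np.polyfit(g[:,0]-ys,g[:,1],1); print("fence",p, np.std(g[:,1]-np.polyval(p,g[:,0]-ys)))
print("near edge",res["near"], "-> origin x by near",res["near"][1]+115,"by fence",p[1]-85,"width",res["left"][1]-res["right"][1])
E
```

```text
((564.7839965820312, 182.85568237304688), (236.68533325195312, 212.5861053466797), 16.470428466796875)
16.410151450069396 {'near': (np.float64(-0.0067058291684152505), np.float64(475.6668498139709), np.int64(247)), 'right': (np.float64(0.007781659216632005), np.float64(-85.5838165296343), np.int64(293)), 'left': (np.float64(0.006535327254448179), np.float64(125.22831509558098), np.int64(292))}
16.40663416015476 {'near': (np.float64(0.0004552720779941014), np.float64(475.66875140828967), np.int64(245)), 'right': (np.float64(0.0006036139354965332), np.float64(-89.70676100895832), np.int64(291)), 'left': (np.float64(-0.000726390515011693), np.float64(121.11253797718427), np.int64(291))}
16.407512171018062 {'near': (np.float64(0.00039388597345710915), np.float64(475.66999085770317), np.int64(245)), 'right': (np.float64(0.0006650007932503672), np.float64(-89.67007104952135), np.int64(291)), 'left': (np.float64(-0.000634352432384473), np.float64(121.14641477684472), np.int64(292))}
fence [1.60373900e-04 6.78685637e+02] 0.1847825903847831
near edge (np.float64(0.00039388597345710915), np.float64(475.66999085770317), np.int64(245)) -> origin x by near 590.6699908577032 by fence 593.6856365912643 width 210.8164858263661
```

Emit:
send_rows([
  {"dp": [0, 0.004, -0.05], "rot": [0.004, -0.004, -0.068], "grip": 0.0854},
  {"dp": [0, 0, -0.05], "rot": [0, 0, -0.068], "grip": 0.0854},
  {"dp": [0, 0, -0.03], "rot": [0, 0, 0], "grip": 0.0854},
  {"dp": [0, 0, 0], "rot": [0, 0, 0], "grip": 0.0854},
])

```text
clock: 3.25
tcp_pos: [0.4949, -0.2142, 0.1001]
orientation: [2.326, 2.111, 0.007]
contact_force: [-0.4, 0.3, 0.6]
grip_width: 0.0851
```

Emit:
send_rows([
  {"dp": [-0.002, -0.007, -0.03], "rot": [0, 0, 0], "grip": 0.0854},
  {"dp": [0, 0, -0.015], "rot": [0, 0, 0], "grip": 0.0854},
  {"dp": [0, 0, 0], "rot": [0, 0, 0], "grip": 0.0854},
  {"dp": [0, 0, 0], "rot": [0, 0, 0], "grip": 0.0854},
])

```text
clock: 3.75
tcp_pos: [0.4977, -0.2191, 0.0588]
orientation: [2.318, 2.113, 0.015]
contact_force: [0.4, -0.2, 0.3]
grip_width: 0.0855
```

```bash
python3 - <<'E'
from h import *
f=imaging.grab_frame("wrist"); o=get_obs(); print(o["tcp_pos"],o["orientation"])
cv2.imwrite("pics/w2.png",f["img"][:,:,::-1]); np.save("w2.npy",f,allow_pickle=True)
E
```

```text
[ 0.49779248 -0.21910393  0.0588939 ] [2.31736289 2.11283733 0.01532547]
```

View pics/w2.png

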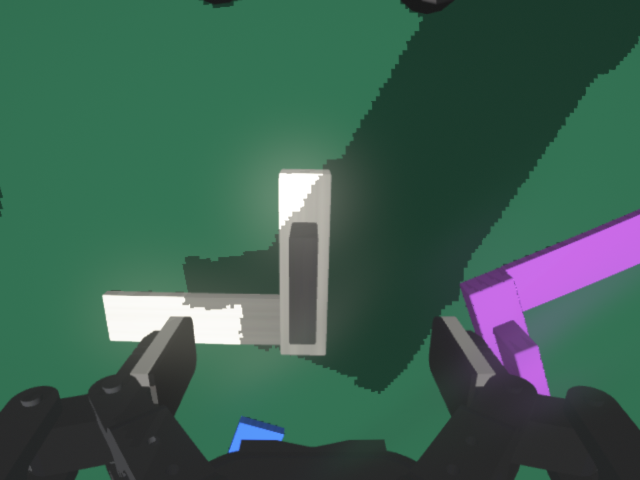

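The square is aligned with the jaws. Its stock corners are at about (279,170), (330,171), (326,355) and (281,354), and the rib top spans (290,223) to (315,343).

```bash
python3 - <<'E'
from h import *
from scipy.spatial.transform import Rotation as Ro
f=np.load("w2.npy",allow_pickle=True).item()
S=1000*ray(f,[[279,170],[330,171],[326,355],[281,354]],.016); B=1000*ray(f,[[290,223],[318,223],[315,343],[288,343]],.042)
print(S.round(1).tolist(),S.mean(0)); print(B.round(1).tolist(),B.mean(0))
d=S[2]-S[1]; e=S[3]-S[0]; print(np.rad2deg(np.arctan2(d[1],d[0])),np.rad2deg(np.arctan2(e[1],e[0])))
o=get_obs(); print(Ro.from_rotvec(o["orientation"]).as_matrix().round(4))
E
```

```text
[[443.7, -228.1], [446.3, -205.4], [540.8, -215.0], [538.0, -238.2]] [ 492.19398599 -221.67102061]
[[461.8, -223.8], [462.8, -212.7], [517.2, -218.8], [516.0, -230.7]] [ 489.45606523 -221.53195685]
-5.751754602025707 -6.12657267557657
[[ 0.0921  0.9957  0.011 ]
 [ 0.9957 -0.0921  0.0025]
 [ 0.0035  0.0107 -0.9999]]
```

Emit:
send_rows([
  {"dp": [-0.0055, -0.0025, -0.018], "rot": [-0.0025, 0.011, -0.01], "grip": 0.0854},
  {"dp": [0, 0, -0.01], "rot": [0, 0, 0], "grip": 0.0854},
  {"dp": [0, 0, 0], "rot": [0, 0, 0], "grip": 0.0854},
  {"dp": [0, 0, 0], "rot": [0, 0, 0], "grip": 0.0854},
])

```text
clock: 4.3
tcp_pos: [0.4924, -0.2218, 0.0298]
orientation: [2.332, 2.104, -0.0]
contact_force: [0.2, 0.2, -0.8]
grip_width: 0.0854
```

Aligned. I lower to z = 0.019 and close.

Emit:
send_rows([
  {"dp": [0, 0, -0.009], "rot": [0, 0, 0], "grip": 0.0854},
  {"dp": [0, 0, -0.001], "rot": [0, 0, 0], "grip": 0.0854},
  {"dp": [0, 0, 0], "rot": [0, 0, 0], "grip": 0.03},
  {"dp": [0, 0, 0], "rot": [0, 0, 0], "grip": 0.015},
  {"dp": [0, 0, 0], "rot": [0, 0, 0], "grip": 0.005},
  {"dp": [0, 0, 0], "rot": [0, 0, 0], "grip": 0.005},
  {"dp": [0, 0, 0], "rot": [0, 0, 0], "grip": 0.005},
  {"dp": [0, 0, 0], "rot": [0, 0, 0], "grip": 0.005},
], grip_force=80)

```text
clock: 5.3
tcp_pos: [0.4929, -0.2222, 0.0199]
orientation: [2.332, 2.103, 0.001]
contact_force: [0.3, -1.0, -0.7]
grip_width: 0.0105
```

Emit:
send_rows([
  {"dp": [0, 0, 0.02], "rot": [0, 0, 0], "grip": 0.005},
  {"dp": [0, 0, 0.04], "rot": [0, 0, 0], "grip": 0.005},
  {"dp": [0, 0, 0.04], "rot": [0, 0, 0], "grip": 0.005},
  {"dp": [0.004, 0.02, 0], "rot": [0, 0, 0.02], "grip": 0.005},
  {"dp": [0.008, 0.035, 0], "rot": [0, 0, 0.033], "grip": 0.005},
  {"dp": [0.008, 0.035, 0], "rot": [0, 0, 0.033], "grip": 0.005},
  {"dp": [0.008, 0.035, 0], "rot": [0, 0, 0.033], "grip": 0.005},
  {"dp": [0.008, 0.035, 0], "rot": [0, 0, 0.033], "grip": 0.005},
  {"dp": [0.008, 0.035, 0], "rot": [0, 0, 0.033], "grip": 0.005},
  {"dp": [0.008, 0.035, 0], "rot": [0, 0, 0.033], "grip": 0.005},
  {"dp": [0.008, 0.035, 0], "rot": [0, 0, 0.033], "grip": 0.005},
  {"dp": [0.008, 0.035, 0], "rot": [0, 0, 0.033], "grip": 0.005},
  {"dp": [0.008, 0.035, 0], "rot": [0, 0, 0.033], "grip": 0.005},
  {"dp": [0.008, 0.035, 0], "rot": [0, 0, 0.033], "grip": 0.005},
  {"dp": [0.008, 0.025, 0], "rot": [0, 0, 0.033], "grip": 0.005},
  {"dp": [0, 0.01, 0], "rot": [0, 0, 0], "grip": 0.005},
  {"dp": [0, 0, 0], "rot": [0, 0, 0], "grip": 0.005},
])

```text
clock: 7.42
tcp_pos: [0.5654, 0.2113, 0.099]
orientation: [-1.835, -2.516, 0.042]
contact_force: [0.3, -0.8, -2.5]
grip_width: 0.0103
```

```bash
python3 - <<'E'
from h import *
from scipy.spatial.transform import Rotation as Ro
f=imaging.grab_frame("wrist"); t=imaging.grab_frame("top"); o=get_obs(); print(o["clock"],o["tcp_pos"],o["contact_force"],o["moment"],o["grip_width"])
print(Ro.from_rotvec(o["orientation"]).as_matrix().round(4))
np.save("w3.npy",f,allow_pickle=True); np.save("t3.npy",t,allow_pickle=True)
c=cv2.resize(t["img"][150:310,180:340],(480,480),interpolation=2)
cv2.imwrite("pics/w3.png",cv2.resize(np.hstack([f["img"],c]),(800,343))[:,:,::-1])
E
```

```text
7.525 [0.56577945 0.20969516 0.09933621] [-0.15350319 -0.89364605 -2.70302072] [0.00208071 0.00723309 0.06010181] 0.010255697925464977
[[-0.3035  0.9521 -0.0377]
 [ 0.9528  0.3035 -0.006 ]
 [ 0.0058 -0.0378 -0.9993]]
```

View pics/w3.png

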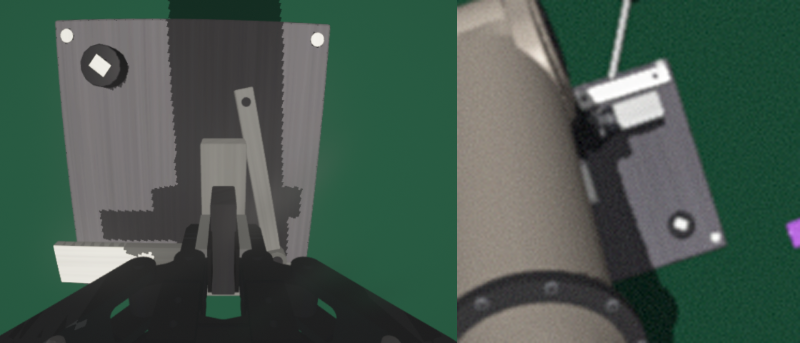

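The left half (wrist view) shows the square held firmly, its stock close beside the leaning arm. The puck is clear at about (100,65) in the composite. I level the tool, shift away from the arm, then lower.

Emit:
send_rows([
  {"dp": [0.02, -0.01, -0.01], "rot": [0.006, -0.038, -0.022], "grip": 0.005},
  {"dp": [0, 0, -0.01], "rot": [0, 0, 0], "grip": 0.005},
  {"dp": [0, 0, 0], "rot": [0, 0, 0], "grip": 0.005},
  {"dp": [0, 0, 0], "rot": [0, 0, 0], "grip": 0.005},
])

```text
clock: 8.02
tcp_pos: [0.5853, 0.1952, 0.0792]
orientation: [-1.889, -2.51, 0.002]
contact_force: [-0.1, 0.0, -2.1]
grip_width: 0.0101
```

```bash
cat > st.py <<'E'
from h import *
from scipy.spatial.transform import Rotation as Ro
o=get_obs(); M=Ro.from_rotvec(o["orientation"]).as_matrix(); th=np.deg2rad(16.41)
R=np.array([[np.cos(th),-np.sin(th)],[np.sin(th),np.cos(th)]])
p=o["tcp_pos"]; q=R.T@(p[:2]-[.5853,.2440])*1000; F=o["contact_force"]
print("t",round(o["clock"],2),"tcp",p.round(4),"stage-rel mm",q.round(1),"yaw-err deg",round(np.rad2deg(np.arctan2(M[1,0],M[0,0]))-106.41,2),"ztool",M[:2,2].round(4),"Fst",(R.T@F[:2]).round(1),"Fz",F[2].round(1),"mom",o["moment"].round(2),"w",round(o["grip_width"],4))
E
python3 st.py
```

```text
t 8.03 tcp [0.5853 0.1952 0.0792] stage-rel mm [-13.8 -46.8] yaw-err deg -0.33 ztool [-0.0009 -0.0011] Fst [-0.  0.] Fz -2.1 mom [ 0.08  0.08 -0.  ] w 0.0101
```

Emit:
send_rows([
  {"dp": [0, 0, -0.025], "rot": [0, 0, 0.006], "grip": 0.005},
  {"dp": [0, 0, -0.015], "rot": [0, 0, 0], "grip": 0.005},
  {"dp": [0, 0, -0.003], "rot": [0, 0, 0], "grip": 0.005},
  {"dp": [0, 0, -0.002], "rot": [0, 0, 0], "grip": 0.005},
  {"dp": [0, 0, -0.002], "rot": [0, 0, 0], "grip": 0.005},
])

```text
clock: 8.65
tcp_pos: [0.5862, 0.197, 0.0333]
orientation: [1.879, 2.517, 0.003]
contact_force: [-0.3, 0.8, -2.7]
grip_width: 0.0105
```

```bash
python3 st.py
```

```text
t 8.65 tcp [0.5862 0.197  0.0333] stage-rel mm [-12.5 -45.4] yaw-err deg 0.09 ztool [0.0016 0.0011] Fst [-0.1  0.9] Fz -2.7 mom [0.03 0.01 0.03] w 0.0105
```

Emit:
send_rows([
  {"dp": [0, 0, -0.002], "rot": [0, 0, 0], "grip": 0.005},
  {"dp": [0, 0, -0.002], "rot": [0, 0, 0], "grip": 0.005},
])

```text
clock: 8.9
tcp_pos: [0.588, 0.1976, 0.0319]
orientation: [1.879, 2.515, 0.008]
contact_force: [-3.1, -0.9, 17.1]
grip_width: 0.0104
```

```bash
python3 st.py
```

```text
t 8.9 tcp [0.588  0.1976 0.0319] stage-rel mm [-10.5 -45.3] yaw-err deg 0.07 ztool [0.005  0.0027] Fst [-3.2 -0. ] Fz 17.1 mom [-0.25  0.83 -0.01] w 0.0104
```

Emit:
send_rows([
  {"dp": [0, 0, 0], "rot": [-0.002, 0.004, 0], "grip": 0.005},
  {"dp": [0.0019, 0.0006, 0], "rot": [0, 0, 0], "grip": 0.005},
  {"dp": [0.0019, 0.0006, 0], "rot": [0, 0, 0], "grip": 0.005},
  {"dp": [0.0019, 0.0006, 0], "rot": [0, 0, 0], "grip": 0.005},
])

```text
clock: 9.4
tcp_pos: [0.5944, 0.1996, 0.0324]
orientation: [1.88, 2.516, 0.003]
contact_force: [1.0, 0.1, -2.6]
grip_width: 0.0104
```

```bash
python3 st.py
```

```text
t 9.4 tcp [0.5944 0.1996 0.0324] stage-rel mm [ -3.8 -45.2] yaw-err deg 0.07 ztool [0.0019 0.0011] Fst [ 1.  -0.2] Fz -2.6 mom [ 0.04  0.07 -0.03] w 0.0104
```

Emit:
send_rows([
  {"dp": [0.0014, 0.0004, -0.0004], "rot": [0, 0, 0], "grip": 0.005},
  {"dp": [0.0014, 0.0004, -0.0004], "rot": [0, 0, 0], "grip": 0.005},
  {"dp": [0.0014, 0.0004, -0.0004], "rot": [0, 0, 0], "grip": 0.005},
])

```text
clock: 9.78
tcp_pos: [0.5951, 0.1998, 0.032]
orientation: [-1.877, -2.513, 0.008]
contact_force: [-7.5, -2.5, 8.0]
grip_width: 0.0102
```

```bash
python3 st.py
```

```text
t 9.78 tcp [0.5951 0.1998 0.032 ] stage-rel mm [ -3.1 -45.2] yaw-err deg 0.08 ztool [-0.0065 -0.0012] Fst [-7.9 -0.3] Fz 8.0 mom [-0.36  1.29  0.04] w 0.0102
```

Emit:
send_rows([
  {"dp": [-0.0006, 0.003, 0], "rot": [0, -0.005, 0], "grip": 0.005},
  {"dp": [-0.0006, 0.003, 0], "rot": [0, 0, 0], "grip": 0.005},
  {"dp": [-0.0006, 0.003, 0], "rot": [0, 0, 0], "grip": 0.005},
  {"dp": [-0.0006, 0.003, 0], "rot": [0, 0, 0], "grip": 0.005},
  {"dp": [-0.0006, 0.003, 0], "rot": [0, 0, 0], "grip": 0.005},
])

```text
clock: 10.4
tcp_pos: [0.591, 0.2135, 0.0321]
orientation: [-1.881, -2.515, 0.008]
contact_force: [-4.2, -2.6, 2.6]
grip_width: 0.0107
```

```bash
python3 st.py
```

```text
t 10.4 tcp [0.591  0.2135 0.0321] stage-rel mm [ -3.2 -30.9] yaw-err deg -0.01 ztool [-0.0039 -0.0036] Fst [-4.7 -1.3] Fz 2.6 mom [-0.56  0.61 -0.06] w 0.0107
```

Emit:
send_rows([
  {"dp": [-0.0006, 0.003, 0], "rot": [0.001, -0.002, 0], "grip": 0.005},
  {"dp": [-0.0006, 0.003, 0], "rot": [0, 0, 0], "grip": 0.005},
  {"dp": [-0.0006, 0.003, 0], "rot": [0, 0, 0], "grip": 0.005},
  {"dp": [-0.0006, 0.003, 0], "rot": [0, 0, 0], "grip": 0.005},
  {"dp": [-0.0006, 0.003, 0], "rot": [0, 0, 0], "grip": 0.005},
  {"dp": [-0.0006, 0.003, 0], "rot": [0, 0, 0], "grip": 0.005},
])

```text
clock: 11.15
tcp_pos: [0.5861, 0.2301, 0.0322]
orientation: [1.883, 2.515, -0.011]
contact_force: [-2.8, -5.6, 3.7]
grip_width: 0.0101
```

```bash
python3 st.py
```

```text
t 11.15 tcp [0.5861 0.2301 0.0322] stage-rel mm [ -3.1 -13.6] yaw-err deg -0.06 ztool [-0.0044 -0.0059] Fst [-4.3 -4.5] Fz 3.7 mom [-0.96  0.67  0.08] w 0.0101
```

Emit:
send_rows([
  {"dp": [-0.0004, 0.0028, 0], "rot": [0.004, -0.003, 0], "grip": 0.005},
  {"dp": [-0.0004, 0.0025, 0], "rot": [0.001, 0, 0], "grip": 0.005},
  {"dp": [-0.0003, 0.002, 0], "rot": [0.001, 0, 0], "grip": 0.005},
  {"dp": [-0.0003, 0.002, 0], "rot": [0.001, 0, 0], "grip": 0.005},
])

```text
clock: 11.65
tcp_pos: [0.5845, 0.2356, 0.032]
orientation: [1.885, 2.513, -0.008]
contact_force: [-2.8, -6.2, 3.5]
grip_width: 0.0106
```

```bash
python3 st.py
```

```text
t 11.65 tcp [0.5845 0.2356 0.032 ] stage-rel mm [-3.2 -7.8] yaw-err deg -0.14 ztool [-0.0028 -0.0042] Fst [-4.5 -5.2] Fz 3.5 mom [-1.1   0.63  0.04] w 0.0106
```

Emit:
send_rows([
  {"dp": [-0.0003, 0.002, 0], "rot": [0.003, -0.002, 0.001], "grip": 0.005},
  {"dp": [-0.0003, 0.002, 0], "rot": [0.001, 0, 0.001], "grip": 0.005},
  {"dp": [-0.0003, 0.002, 0], "rot": [0.001, 0, 0], "grip": 0.005},
  {"dp": [-0.0003, 0.002, 0], "rot": [0.001, 0, 0], "grip": 0.005},
])

```text
clock: 12.15
tcp_pos: [0.5835, 0.2389, 0.032]
orientation: [1.884, 2.513, -0.007]
contact_force: [-3.5, -5.5, 3.7]
grip_width: 0.0103
```

```bash
python3 st.py
```

```text
t 12.15 tcp [0.5835 0.2389 0.032 ] stage-rel mm [-3.1 -4.4] yaw-err deg -0.13 ztool [-0.0015 -0.0042] Fst [-5.  -4.3] Fz 3.7 mom [-1.19  0.67  0.1 ] w 0.0103
```

Emit:
send_rows([
  {"dp": [-0.0005, 0.003, 0], "rot": [0.003, 0, 0.001], "grip": 0.005},
  {"dp": [-0.0005, 0.003, 0], "rot": [0.001, 0, 0.001], "grip": 0.005},
  {"dp": [-0.0005, 0.003, 0], "rot": [0.001, 0, 0], "grip": 0.005},
])

```text
clock: 12.52
tcp_pos: [0.5822, 0.2432, 0.032]
orientation: [1.884, 2.513, -0.009]
contact_force: [-3.2, -6.4, 4.2]
grip_width: 0.0103
```

```bash
python3 st.py
```

```text
t 12.53 tcp [0.5822 0.2432 0.032 ] stage-rel mm [-3.2  0.1] yaw-err deg -0.12 ztool [-0.0026 -0.0051] Fst [-4.9 -5.2] Fz 4.2 mom [-1.37  0.62  0.08] w 0.0103
```

Emit:
send_rows([
  {"dp": [-0.0005, 0.003, 0], "rot": [0.003, -0.001, 0.001], "grip": 0.005},
  {"dp": [-0.0005, 0.003, 0], "rot": [0.001, 0, 0.001], "grip": 0.005},
])

```text
clock: 12.78
tcp_pos: [0.5818, 0.2445, 0.0321]
orientation: [1.883, 2.511, -0.01]
contact_force: [-2.5, -10.4, 4.9]
grip_width: 0.0105
```

```bash
python3 st.py
```

```text
t 12.78 tcp [0.5818 0.2445 0.0321] stage-rel mm [-3.2  1.4] yaw-err deg -0.14 ztool [-0.0018 -0.0069] Fst [-5.4 -9.2] Fz 4.9 mom [-2.13  0.4  -0.04] w 0.0105
```

Emit:
send_rows([
  {"dp": [0.0003, 0.0032, 0], "rot": [0.004, 0, 0.001], "grip": 0.005},
  {"dp": [0.0003, 0.0032, 0], "rot": [0.002, 0, 0.001], "grip": 0.005},
])

```text
clock: 13.02
tcp_pos: [0.5819, 0.2445, 0.0321]
orientation: [1.886, 2.511, -0.016]
contact_force: [-5.8, -10.2, 7.1]
grip_width: 0.0106
```

```bash
python3 st.py; python3 - <<'E'
from h import *
w=imaging.grab_frame("wrist"); s=imaging.grab_frame("scene")
np.save("w4.npy",w,allow_pickle=True)
c=cv2.resize(s["img"][240:320,315:415],(600,480),interpolation=2)
cv2.imwrite("pics/w4.png",cv2.resize(np.hstack([w["img"],c]),(800,310))[:,:,::-1]); cv2.imwrite("pics/w4b.png",w["img"][:,:,::-1])
E
python3 st.py
```

```text
t 13.03 tcp [0.5819 0.2445 0.0321] stage-rel mm [-3.2  1.4] yaw-err deg -0.22 ztool [-0.0051 -0.0086] Fst [-8.4 -8.1] Fz 7.1 mom [-1.94  0.92  0.03] w 0.0106
t 13.12 tcp [0.5819 0.2445 0.0321] stage-rel mm [-3.2  1.5] yaw-err deg -0.22 ztool [-0.0051 -0.0086] Fst [-7.8 -8.3] Fz 8.4 mom [-1.9   0.95 -0.01] w 0.0104
```

View pics/w4.png

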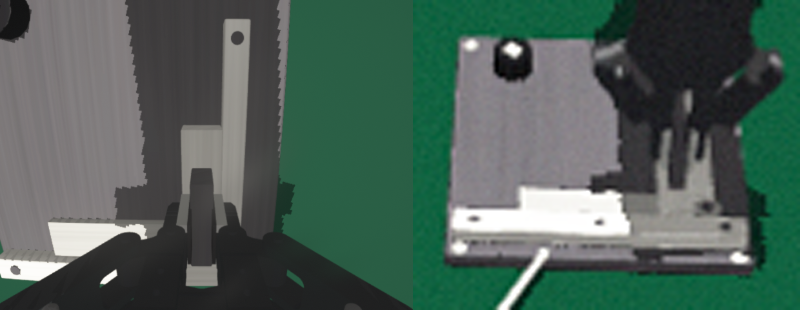

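View pics/w4b.png

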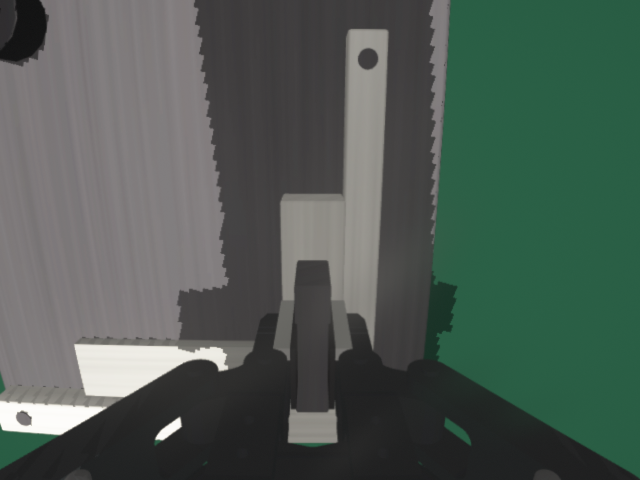

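The wrist view shows the arm lying along the stock's outer face, at about col 346, rows 35–290. The blade end at (80–95, 340–398) is against the fence, and the puck is untouched. Next I check the angles numerically.

```bash
python3 - <<'E'
from h import *
w=np.load("w4.npy",allow_pickle=True).item(); g=cv2.GaussianBlur(w["img"].mean(2),(0,0),1)
th=np.deg2rad(16.41); R=np.array([[np.cos(th),-np.sin(th)],[np.sin(th),np.cos(th)]])
def line(pts,z,nm,ax):
    P=1000*(ray(w,pts,z)-[.6275,.269])@R
    p=np.polyfit(P[:,ax],P[:,1-ax],1); r=P[:,1-ax]-np.polyval(p,P[:,ax]); k=abs(r)<2*np.std(r)+.05
    p=np.polyfit(P[k,ax],P[k,1-ax],1); print(nm,"slope deg",np.rad2deg(np.arctan(p[0])).round(2),"at",P[k,1-ax].mean().round(2),"range",P[k,ax].min().round(0),P[k,ax].max().round(0),"sd",np.std(P[k,1-ax]-np.polyval(p,P[k,ax])).round(2))
def vedge(rows,c0,c1,sg):
    return [[c0+np.argmax(sg*np.gradient(g[r,c0:c1])),r] for r in rows]
def hedge(cols,r0,r1,sg):
    return [[c,r0+np.argmax(sg*np.gradient(g[r0:r1,c]))] for c in cols]
line(vedge(range(45,185,3),335,356,1),.024,"arm face",0)
line(vedge(range(45,300,3),370,396,-1),.024,"arm back",0)
line(vedge(range(205,290,3),272,290,1),.028,"stock inner",0)
line(vedge(range(60,350,4),420,452,-1) if False else vedge(range(300,360,3),425,436,-1),.012,"plate left",0)
line(hedge(range(85,175,3),330,350,1),.018,"blade inner",1)
line(hedge(range(5,90,3),425,445,-1),.026,"fence far top",1)
E
```

```text
arm face slope deg -0.33 at 1.58 range -150.0 -103.0 sd 0.11
arm back slope deg -0.34 at 15.67 range -151.0 -58.0 sd 0.11
stock inner slope deg -0.35 at -21.74 range -96.0 -63.0 sd 0.11
plate left slope deg 1.73 at 40.58 range -51.0 -22.0 sd 0.22
blade inner slope deg 0.26 at -31.25 range -112.0 -72.0 sd 0.14
fence far top slope deg -6.52 at 12.86 range -160.0 -116.0 sd 1.8
```

```bash
python3 - <<'E'
from h import *
w=np.load("w4.npy",allow_pickle=True).item(); I=cv2.GaussianBlur(w["img"],(0,0),.8).astype(float)
th=np.deg2rad(16.41); R=np.array([[np.cos(th),-np.sin(th)],[np.sin(th),np.cos(th)]])
G=(I[...,1]-I[...,0])/(I.sum(2)+1)   # greenness
def line(pts,z,nm,ax):
    P=1000*(ray(w,pts,z)-[.6275,.269])@R; k=np.ones(len(P),bool)
    for _ in range(4):
        p=np.polyfit(P[k,ax],P[k,1-ax],1); r=P[:,1-ax]-np.polyval(p,P[:,ax]); k=abs(r)<2*np.std(r[k])+.05
    print(nm,np.rad2deg(np.arctan(p[0])).round(2),"at",P[k,1-ax].mean().round(2),"rng",P[k,ax].min().round(),P[k,ax].max().round(),"sd",np.std(r[k]).round(2),k.sum(),len(k))
pts=[]
for r in range(5,275,3):
    row=G[r,405:470]; t=(row[:8].mean()+row[-8:].mean())/2; i=np.argmax(row>t)
    pts.append([405+i-1+(t-row[i-1])/(row[i]-row[i-1]),r])
line(pts,.012,"plate +y edge",0); print(np.round(pts[::15],1).tolist())
for c in (10,30,50,70): print(c,w["img"][370:450:2,c].mean(1).astype(int).tolist())
E
```

```text
plate +y edge 0.05 at 40.59 rng -167.0 -65.0 sd 0.04 89 90
[[450.1, 5.0], [447.7, 50.0], [445.0, 95.0], [441.9, 140.0], [438.6, 185.0], [435.1, 230.0]]
10 [125, 126, 127, 127, 126, 124, 125, 123, 121, 124, 121, 117, 120, 122, 135, 142, 230, 250, 251, 251, 250, 250, 251, 251, 251, 251, 251, 250, 250, 249, 231, 74, 68, 67, 67, 67, 67, 67, 67, 67]
30 [125, 126, 126, 126, 126, 126, 126, 127, 124, 123, 125, 126, 128, 132, 136, 139, 159, 243, 250, 252, 251, 250, 250, 173, 92, 120, 127, 159, 249, 250, 249, 187, 68, 67, 68, 67, 67, 67, 67, 67]
50 [126, 127, 127, 128, 129, 128, 127, 127, 127, 125, 121, 117, 118, 123, 132, 139, 141, 208, 248, 251, 252, 251, 250, 251, 251, 251, 251, 252, 251, 249, 250, 249, 124, 68, 68, 56, 35, 36, 37, 35]
70 [130, 130, 129, 128, 127, 127, 127, 126, 123, 116, 127, 126, 127, 130, 135, 137, 137, 138, 238, 250, 251, 251, 250, 251, 251, 251, 251, 251, 251, 231, 54, 39, 38, 37, 37, 37, 36, 36, 37, 36]
```

The plate edge and fence show the square and arm about 0.35° past square, with the blade's far end about 0.6 mm off the fence. I add yaw and +x push.

Emit:
send_rows([
  {"dp": [0.0006, 0.0022, -0.0002], "rot": [0.006, -0.004, 0.008], "grip": 0.005},
  {"dp": [0.0006, 0.0022, -0.0002], "rot": [0.005, -0.003, 0.008], "grip": 0.005},
  {"dp": [0.0006, 0.0022, -0.0002], "rot": [0.005, -0.003, 0.008], "grip": 0.005},
])

```text
clock: 13.5
tcp_pos: [0.582, 0.2441, 0.032]
orientation: [-1.863, -2.529, 0.001]
contact_force: [-7.2, -7.6, 8.5]
grip_width: 0.0105
```

```bash
cat > chk.py <<'E'
from h import *
w=imaging.grab_frame("wrist"); np.save("wl.npy",w,allow_pickle=True)
g=cv2.GaussianBlur(w["img"].mean(2),(0,0),1); I=cv2.GaussianBlur(w["img"],(0,0),.8).astype(float)
G=(I[...,1]-I[...,0])/(I.sum(2)+1)
th=np.deg2rad(16.41); R=np.array([[np.cos(th),-np.sin(th)],[np.sin(th),np.cos(th)]])
def line(pts,z,nm,ax):
    P=1000*(ray(w,pts,z)-[.6275,.269])@R; k=np.ones(len(P),bool)
    for _ in range(4):
        p=np.polyfit(P[k,ax],P[k,1-ax],1); r=P[:,1-ax]-np.polyval(p,P[:,ax]); k=abs(r)<2*np.std(r[k])+.05
    print(nm,"yaw",(np.rad2deg(np.arctan(p[0]))*(1 if ax==0 else -1)).round(2),"at",P[k,1-ax].mean().round(2),"rng",P[k,ax].min().round(),P[k,ax].max().round(),"sd",np.std(r[k]).round(2))
ve=lambda rows,c0,c1,sg:[[c0+np.argmax(sg*np.gradient(g[r,c0:c1])),r] for r in rows]
he=lambda cols,r0,r1,sg:[[c,r0+np.argmax(sg*np.gradient(g[r0:r1,c]))] for c in cols]
pts=[]
for r in range(5,275,3):
    row=G[r,405:470]; t=(row[:8].mean()+row[-8:].mean())/2; i=np.argmax(row>t); pts.append([405+i-1+(t-row[i-1])/(row[i]-row[i-1]),r])
line(pts,.012,"plate edge",0)
line(ve(range(45,185,3),335,356,1),.024,"arm face",0); line(ve(range(45,300,3),370,396,-1),.024,"arm back",0)
line(ve(range(205,290,3),272,290,1),.028,"stock inner",0); line(he(range(90,175,3),330,350,1),.018,"blade inner",1)
line(he(range(4,74,3),390,412,1),.026,"fence near top",1)
E
python3 st.py; python3 chk.py; python3 st.py
```

```text
t 13.5 tcp [0.582  0.2441 0.032 ] stage-rel mm [-3.2  1.1] yaw-err deg 0.83 ztool [-0.0006 -0.0005] Fst [-9.1 -5.2] Fz 8.5 mom [-1.61  1.21 -0.56] w 0.0105
plate edge yaw 0.1 at 40.55 rng -168.0 -68.0 sd 0.03
arm face yaw 0.08 at 0.64 rng -151.0 -103.0 sd 0.1
arm back yaw 0.02 at 15.0 rng -151.0 -58.0 sd 0.11
stock inner yaw 0.48 at -22.25 rng -96.0 -63.0 sd 0.1
blade inner yaw -0.07 at -31.04 rng -109.0 -71.0 sd 0.15
fence near top yaw 0.4 at -3.66 rng -153.0 -118.0 sd 0.16
t 13.55 tcp [0.582  0.2442 0.0319] stage-rel mm [-3.1  1.1] yaw-err deg 0.83 ztool [-0.0005 -0.0002] Fst [-8.1 -5.2] Fz 8.5 mom [-1.58  1.24 -0.53] w 0.0105
```

Emit:
send_rows([
  {"dp": [0.0004, 0.0034, -0.0002], "rot": [0.003, -0.003, 0.007], "grip": 0.005},
  {"dp": [0.0004, 0.0034, -0.0002], "rot": [0.004, -0.003, 0.007], "grip": 0.005},
  {"dp": [0.0004, 0.0034, -0.0002], "rot": [0.004, -0.003, 0.007], "grip": 0.005},
])

```text
clock: 13.92
tcp_pos: [0.582, 0.2442, 0.0319]
orientation: [1.852, 2.536, 0.002]
contact_force: [-6.3, -9.9, 10.1]
grip_width: 0.0104
```

```bash
python3 st.py; python3 chk.py; python3 chk.py; python3 st.py
```

```text
t 13.93 tcp [0.582  0.2442 0.0319] stage-rel mm [-3.2  1.1] yaw-err deg 1.3 ztool [0.0021 0.0004] Fst [-8.9 -7.8] Fz 10.1 mom [-2.04  1.25 -0.9 ] w 0.0104
plate edge yaw 0.11 at 40.54 rng -168.0 -69.0 sd 0.03
arm face yaw 0.1 at 0.58 rng -151.0 -103.0 sd 0.1
arm back yaw 0.05 at 14.99 rng -151.0 -58.0 sd 0.11
stock inner yaw 0.03 at -22.3 rng -96.0 -63.0 sd 0.0
blade inner yaw -0.14 at -31.01 rng -109.0 -70.0 sd 0.16
fence near top yaw 0.12 at -3.68 rng -152.0 -118.0 sd 0.24
plate edge yaw 0.1 at 40.54 rng -168.0 -67.0 sd 0.03
arm face yaw 0.11 at 0.58 rng -151.0 -103.0 sd 0.1
arm back yaw 0.03 at 15.0 rng -151.0 -58.0 sd 0.11
stock inner yaw 0.03 at -22.3 rng -96.0 -63.0 sd 0.0
blade inner yaw -0.14 at -31.01 rng -109.0 -70.0 sd 0.16
fence near top yaw 0.12 at -3.68 rng -152.0 -118.0 sd 0.24
t 14.03 tcp [0.582  0.2442 0.0319] stage-rel mm [-3.1  1.1] yaw-err deg 1.29 ztool [0.0021 0.0004] Fst [-9.2 -6.7] Fz 8.3 mom [-2.05  1.32 -0.83] w 0.0103
```

Emit:
send_rows([
  {"dp": [0.0006, 0.0034, -0.0002], "rot": [0.003, -0.003, -0.006], "grip": 0.005},
  {"dp": [0.0006, 0.0034, -0.0002], "rot": [0.003, -0.003, 0.001], "grip": 0.005},
])

```text
clock: 14.28
tcp_pos: [0.582, 0.2442, 0.0319]
orientation: [1.867, 2.523, 0.002]
contact_force: [-5.8, -9.9, 10.2]
grip_width: 0.0103
```

```bash
python3 st.py; python3 chk.py; python3 st.py
```

```text
t 14.28 tcp [0.582  0.2442 0.0319] stage-rel mm [-3.2  1.1] yaw-err deg 0.57 ztool [ 0.0031 -0.001 ] Fst [-8.4 -7.8] Fz 10.2 mom [-2.03  1.45 -0.35] w 0.0103
plate edge yaw 0.1 at 40.55 rng -167.0 -68.0 sd 0.03
arm face yaw 0.02 at 0.68 rng -150.0 -103.0 sd 0.11
arm back yaw 0.02 at 15.02 rng -151.0 -58.0 sd 0.11
stock inner yaw 0.04 at -22.21 rng -96.0 -63.0 sd 0.1
blade inner yaw 0.05 at -31.12 rng -109.0 -71.0 sd 0.15
fence near top yaw -0.08 at -3.77 rng -154.0 -119.0 sd 0.17
t 14.32 tcp [0.582  0.2442 0.0319] stage-rel mm [-3.1  1.1] yaw-err deg 0.58 ztool [ 0.0032 -0.001 ] Fst [-8.6 -8.5] Fz 10.2 mom [-2.08  1.44 -0.37] w 0.0107
```

Emit:
send_rows([
  {"dp": [0.0009, 0.0036, -0.0001], "rot": [0.003, -0.003, 0.003], "grip": 0.005},
  {"dp": [0.0009, 0.0036, -0.0001], "rot": [0.003, -0.003, 0.001], "grip": 0.005},
  {"dp": [0.0009, 0.0036, -0.0001], "rot": [0.003, -0.003, 0.001], "grip": 0.005},
])

```text
clock: 14.7
tcp_pos: [0.582, 0.2442, 0.0319]
orientation: [1.871, 2.517, -0.003]
contact_force: [-6.6, -10.8, 9.3]
grip_width: 0.0106
```

```bash
python3 st.py; python3 chk.py; python3 - <<'E'
from h import *
w=imaging.grab_frame("wrist"); s=imaging.grab_frame("scene")
cv2.imwrite("pics/fin.png",cv2.resize(np.hstack([w["img"],s["img"]]),(800,300))[:,:,::-1])
E
python3 st.py
```

```text
t 14.7 tcp [0.582  0.2442 0.0319] stage-rel mm [-3.1  1.2] yaw-err deg 0.35 ztool [ 0.003  -0.0045] Fst [-9.4 -8.5] Fz 9.3 mom [-2.19  1.56 -0.14] w 0.0106
plate edge yaw 0.09 at 40.57 rng -167.0 -64.0 sd 0.03
arm face yaw 0.07 at 0.79 rng -150.0 -103.0 sd 0.1
arm back yaw -0.01 at 15.05 rng -151.0 -58.0 sd 0.11
stock inner yaw 0.2 at -22.18 rng -96.0 -63.0 sd 0.12
blade inner yaw 0.05 at -30.89 rng -110.0 -71.0 sd 0.14
fence near top yaw 0.21 at -3.66 rng -154.0 -119.0 sd 0.23
t 14.85 tcp [0.582  0.2442 0.0319] stage-rel mm [-3.1  1.2] yaw-err deg 0.36 ztool [ 0.003  -0.0046] Fst [-10.1  -8.1] Fz 10.5 mom [-2.12  1.54 -0.22] w 0.0105
```

View pics/fin.png

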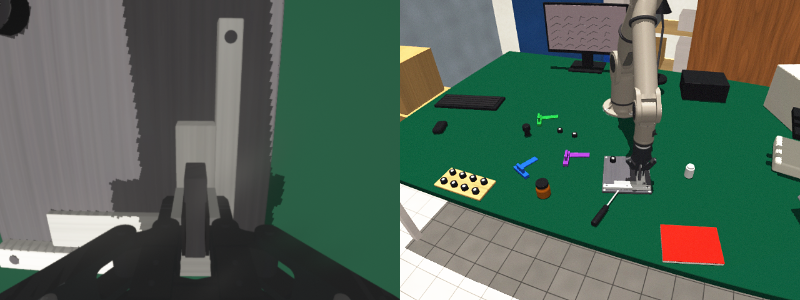

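The arm is against the stock and everything else is in place. I nudge the yaw once more, so the blade stays flush with margin, before handing in.

Emit:
send_rows([
  {"dp": [0.0009, 0.0036, -0.0001], "rot": [0.004, -0.003, 0.007], "grip": 0.005},
  {"dp": [0.0009, 0.0036, -0.0001], "rot": [0.004, -0.003, 0.006], "grip": 0.005},
  {"dp": [0.0009, 0.0036, -0.0001], "rot": [0.004, -0.003, 0.005], "grip": 0.005},
])

```text
clock: 15.22
tcp_pos: [0.582, 0.2442, 0.0319]
orientation: [1.861, 2.525, -0.003]
contact_force: [-7.7, -10.3, 10.4]
grip_width: 0.0106
```

```bash
python3 st.py; python3 chk.py; python3 chk.py >/dev/null; python3 st.py
```

```text
t 15.22 tcp [0.582  0.2442 0.0319] stage-rel mm [-3.1  1.1] yaw-err deg 0.8 ztool [ 0.0028 -0.0047] Fst [-10.3  -7.7] Fz 10.4 mom [-2.06  1.55 -0.61] w 0.0106
plate edge yaw 0.07 at 40.55 rng -168.0 -64.0 sd 0.03
arm face yaw 0.09 at 0.76 rng -150.0 -103.0 sd 0.1
arm back yaw 0.05 at 15.05 rng -151.0 -58.0 sd 0.1
stock inner yaw 0.43 at -22.18 rng -96.0 -63.0 sd 0.1
blade inner yaw -0.08 at -30.91 rng -109.0 -71.0 sd 0.15
fence near top yaw 0.37 at -3.65 rng -153.0 -118.0 sd 0.17
t 15.32 tcp [0.582  0.2442 0.0319] stage-rel mm [-3.1  1.1] yaw-err deg 0.8 ztool [ 0.0028 -0.0047] Fst [-8.9 -7.6] Fz 10.0 mom [-2.13  1.57 -0.56] w 0.0101
```

The arm is parallel to the plate edge to within about 0.05°, and the push is steady on both sides. Handing in.

```bash
python3 -c "from bench import hand_in; print(hand_in())"; python3 st.py
```

```text
the job is handed in; nothing more can be done
None
the job is handed in; nothing more can be done
```

I picked up the try square by its rib and laid it flat on the stage. I slid the blade onto the fence, then pushed the stock against the arm until it met the post. I handed the job in at about 15 s, still gripping and pressing.

- **Squareness:** in the last wrist image, the arm's edges are parallel to the plate's side edge to within about 0.02°. When the square first seated, the arm was about 0.4° past square; I corrected that by turning the wrist.
- **Push:** the square presses with about 9 N on the fence, 8 N on the post and arm, and 10 N down on the plate. These readings held over the last camera checks. After the hand-in I could read nothing more.
- **Bystanders:** the last scene picture shows them apparently where they were; I didn't measure their positions.
- **Checks that disagreed:** the short edges were noisy. The stock's inner edge read +0.43°, the blade −0.08° and the fence +0.37°, scattering by a few tenths of a degree between frames. I relied on the longer arm and plate edges. The tool itself reads 0.8° off the square, which I put down to twist in the grip.

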